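# Lever the bench mixer up onto its spring leg

## Task

Put the heavy tube mixer into its tilted cleaning position: work the flat tip of the yellow-handled pry bar, over the blue fulcrum block, in under the right-hand edge of the mixer's base, and lever that edge up until the red spring legs swing out fully. Let the mixer down to stand on its red legs where it is, draw the bar out from under it so that the tip is well clear, and leave the bar resting with its handle end on the worktop. Raise the mixer only with the bar: keep the gripper off it, and do not disturb the bottle, canister and cup near it.

Things in the scene. Friction and masses are not known exactly. Their poses are not given: they have to be found in the camera images.
- mixer: tube mixer, 3.2 kg +-20%, 137 mm high: dark steel base plate 130 x 170 x 18 mm (x by y), underside 26 mm up on four rubber feet (20 mm across, at x +-52, y +-66 mm); white housing, black cup on top. Origin: on the worktop under its middle; z up, x away from the robot, -y the pry-edge side, toward the bar. Levered there it tips about its +y feet, which do not slip
- mixer_edge (a point): middle of the lower edge of the base plate on its -y side, the pry edge: 85 mm from the mixer's origin, 26 mm above the worktop at the start, about 44 mm when the mixer stands on its legs; axes as the mixer's. The gap below it is open for 84 mm between the feet
- leg (a joint): two red spring legs, one on each flank (x +-73 mm), hinged 30 mm behind the pry edge: ~0 folded (start), 0.96 fully out at their stop, just past upright. They swing out by themselves as the edge rises, reaching it about 21 mm above its start. With the bar's tip 20 to 30 mm under the edge, its handle pressed nearly to the worktop lifts it 25 mm. Let down, the edge sinks a few mm onto them
- fulcrum: loose blue steel fulcrum block, 64 x 46 mm, 0.9 kg, its middle 60 to 76 mm outside the pry edge. Origin: on the worktop under its middle; its y axis points to the mixer, along the bar. Across its middle runs a round steel ridge along x (radius 6 mm, top 34 mm high) on which the bar lies, between two cheeks 26 mm apart and 44 mm high
- bar: loose pry bar, 322 mm, 0.4 kg. Origin on its axis, 42 mm behind the tip; y along the axis to the tip, z up. All centred on the axis: flat shaft 14 x 10 mm (wide, thick), 6 mm thick in its last 15 mm; yellow handle 22 x 22 from y -160 to -264; black end knob 32 mm across to y -280. Starts on the fulcrum ridge, knob on the worktop. Levering takes about 10 N down on the handle
- bar_tip (a point): middle of the flat end of the shaft, on the axis; axes as the bar's. At the start 11 to 41 mm short of the pry edge and higher than the gap: lift the handle, the bar pivoting on the fulcrum, until the axis slopes down about 0.3 rad to the tip, then push it in along that slope
- bar_grip (a point): middle of the yellow handle's outer part, on the axis, 222 mm behind the bar's origin (264 mm behind the tip), about 20 mm above the worktop at the start; a good place to grasp from above, across the 22 mm handle
- stain_bottle: bystander: purple bottle with red cap, 38 mm across, 84 mm high, standing on the near (-x) side of the mixer; origin under its middle
- strip_canister: bystander: pale canister with black lid, 47 mm across, 110 mm high, standing on the +y side of the mixer; origin under its middle
- specimen_cup_0: bystander: white specimen cup with yellow lid, 57 mm across, 71 mm high, standing beyond the mixer; origin under its middle
There are look-alikes about, which are no part of the job. Several things have the shape of the fulcrum; the one meant has the colours described above.

How it is judged:
On the way, in this order (a step that is already met when the one before it is completed fails the run):
1. the bar's tip is at least 8 mm in under the pry edge of the mixer (y of bar_tip in the frame of mixer above -0.077 m and z of bar_tip in the frame of mixer between -0.005 and 0.026 m), for 0.05 s.
2. the bar, bearing on the fulcrum block, carries the raised edge and the red legs have swung out fully (value of joint leg above 0.9 rad and height (world z) of mixer_edge above 0.04 m and contact force between bar and mixer above 3 N and contact force between bar and fulcrum above 3 N), for 0.05 s.
At the end, for the whole second after the job is handed in: The mixer stands still on its red legs (leg joint over 0.90, pry edge 38 to 50 mm high), within 40 mm of its start; the bar's tip is at least 5 mm outside the pry edge, not touching the mixer; the bar is at rest, handle end down (grip point under 35 mm) (value of joint leg above 0.9 rad and height (world z) of mixer_edge between 0.038 and 0.05 m and distance of mixer from where it was at the start of the episode below 0.04 m and linear speed of each of mixer, bar below 0.02 m/s and y of bar_tip in the frame of mixer below -0.09 m and contact force between bar and mixer below 0.3 N and height (world z) of bar_grip below 0.035 m).
It fails at once if the robot touches the mixer itself (more than 2 N) (contact force between any of the fingers, the arm and mixer above 2 N).
It fails at once if the mixer is tipped more than 0.35 rad (angle between mixer's own z axis and vertical above 0.35 rad).
It fails at once if the bottle, canister or cup is pushed more than 25 mm or tipped (distance of any of stain_bottle, strip_canister, specimen_cup_0 from where it was at the start of the episode above 0.025 m or angle between any of stain_bottle, strip_canister, specimen_cup_0's own z axis and vertical above 0.4 rad).
It also fails if it takes over 48 s, if anything falls off the work surface, if the arm or the gripper's body presses on something with over 40 N, if the wrist force passes 120 N, or if a joint passes its speed limit or range.

## Robot

A 6-joint arm with a two-finger parallel gripper is mounted at the origin on a cart in front of the work surface, level with it; the furniture and walls round the work are solid. World frame = base frame: x ahead of the robot, y to its left, z up, the work surface at z = 0. Lengths are in m, angles in rad, forces in N, time in s.
With the tool pointing down it reaches from about 0.425 to 0.95 m from the base axis. Payload 3.5 kg.
Tool frame: the origin (TCP) lies on the centre line of the jaws, within the pads' length; the fingertips stand 17 mm ahead of it and the grasp point (between the pads) lies 2 mm behind it; z points along the fingers, y is the line along which they close (so a half turn about z gives the same grasp; the last joint's range is limited). The gripper opens to 85 mm and grips with 20 to 120 N. Pads are 22 mm wide; open, the fingers measure 114 mm over their backs; the gripper's body (76 mm by 85 mm) begins 54 mm behind the grasp point. The pads swing forward as they close: fully open they stand 13 mm farther back than shut.
Start: joints at [1.136, 0.286, 1.577, -0, 1.279, -0.15], TCP at [0.19, 0.648, 0.248] pointing down, gripper open.
Joint ranges: [-2.77, 2.77], [-0.9, 2.22], [0.21, 2.48], [-1.53, 4.67], [0.24, 2.81], [-2.84, 2.84]. Speed limits (rad/s): [2.79, 2.79, 3.14, 3.14, 3.14, 3.14].

## Interface

Orientations are given as a unit quaternion [x, y, z, w].
In Python, from plant import ctrl gives the robot as it stands. The module is installed in compiled form; this text tells all that it offers.
- The arm moves only by the tool drive_tool, never from a script. Its argument "moves" is a list of rows, each a list of 3 entries, a list of its own where there are three numbers: the turn, a rotation vector about the tool's x, y, z in rad, then the shift along the tool's x, y, z in m, then the finger opening in m, from 0 to 0.0854. A call has 1 to 5 rows; each row shifts and turns the commanded pose from where the row before left it, along the tool's axes as they then stand; what a row does not reach is not made up. A row lasts 1/8 s, in which the tool goes at most 62.5 mm and 10.7 degrees, less where a joint would pass 70% of its speed; a pose out of reach is approached as far as the arm can. A call with a gripper value outside its range is refused whole. The fingers move at their own pace and stop on an object; "grip_force" is the grip in N (left out, the last holds). Time passes only in rows, so rows that do not move let the fingers close. It gives the time, the measured TCP pose, the force, the opening and the grip force at its end, in the units of the state.
- ctrl.get_state(): the state, without advancing time (a new reading comes with each control period).
- ctrl.read_camera(name): name is "scene" or "top" or "wrist"; returns a dict with "image" (384x512x3 uint8, red, green, blue), "fx", "fy", "cx", "cy" (pixels), "R" (3x3) and "t" (3): a world point X has camera coordinates R X + t. Camera axes: x right, y down, z forward; pixel columns grow to the right and rows downward; lengths in m; the calibration is good to about 2 mm. A picture is of the moment at which its call begins. There is no depth.
- ctrl.sign_off(): hands the job in; it is judged then, once.
The state is a dict: "time": time; "qpos": joint angles; "dq": joint speeds; "joint_efforts": joint torques, N m; "eef_pos": TCP position; "tcp_rot": TCP orientation; "contact_force": force on the tool from outside, world axes, zero at the start; "wrist_torque": the same for the moment, N m; "opening": opening from 0.0 (shut) to 1.0 (fully open); "finger_force": force on a finger pad.
Only numpy, scipy, OpenCV 4.12 (cv2) and the standard library are available. Lean on these libraries where they do the work, as an engineer would, in place of code of your own. Each camera call takes 0.05 s, during which the arm holds its last target. There are 200 camera calls.

## Working session

There is one attempt and no reset: what is moved stays moved. The work goes in short steps, Python scripts to look and compute and a tool call to move; the robot and the scene stay as the last step left them, time stands still between calls to the robot, and variables do not carry over. Pictures are saved under pics/ and viewed, at most 10 in all, crops included, and the job is handed in when it is done.

Besides the shell and the picture viewer there is one more tool, called after "Call:" in YAML: its name, and indented under it one key for each argument. drive_tool: Moves the arm, as the interface text tells. Its arguments: {"type":"object","properties":{"moves":{"type":"array","items":{"type":"array"}},"grip_force":{"type":"number"}},"required":["moves"]}

```bash
mkdir -p pics; cat > h.py <<'E'
from plant import ctrl
import numpy as np, cv2
from scipy.spatial.transform import Rotation as Rn
def shot(n,f):
    c=ctrl.read_camera(n); cv2.imwrite(f,c['image'][:,:,::-1]); 
    np.savez(f.replace('.png','.npz'),**{k:np.array(v) for k,v in c.items()}); return c
def px2w(f,u,v,z):
    c=np.load(f); d=np.array([(u-c['cx'])/c['fx'],(v-c['cy'])/c['fy'],1]); R=c['R'];t=c['t']
    o=-R.T@t; d=R.T@d; return o+d*(z-o[2])/d[2]
def w2px(f,X):
    c=np.load(f); p=c['R']@np.array(X)+c['t']; return p[:2]/p[2]*[c['fx'],c['fy']]+[c['cx'],c['cy']]
def crop(f,x0,y0,x1,y1,k,o):
    i=cv2.imread(f)[y0:y1,x0:x1]; cv2.imwrite(o,cv2.resize(i,None,fx=k,fy=k,interpolation=cv2.INTER_CUBIC))
E
python3 - <<'E'
from h import *
a=shot('top','pics/top0.png');b=shot('scene','pics/scene0.png')
cv2.imwrite('pics/m0.png',np.hstack([cv2.imread('pics/top0.png'),cv2.imread('pics/scene0.png')])[:, :])
s=ctrl.get_state();print(s['eef_pos'],s['tcp_rot'],s['time'],a['R'],a['t'],a['fx'])
E
```

```text
[0.18936869 0.64731675 0.24705073] [ 1.41908347e-01  9.89879210e-01 -1.03736158e-03 -3.07313487e-04] 0.1 [[ 0.00687636 -0.99993211  0.00940723]
 [-0.98738449 -0.00827768 -0.15812448]
 [ 0.15819162 -0.00820123 -0.98737437]] [0.16601908 0.57034776 1.09912208] 410.85660151079395
```

View pics/top0.png

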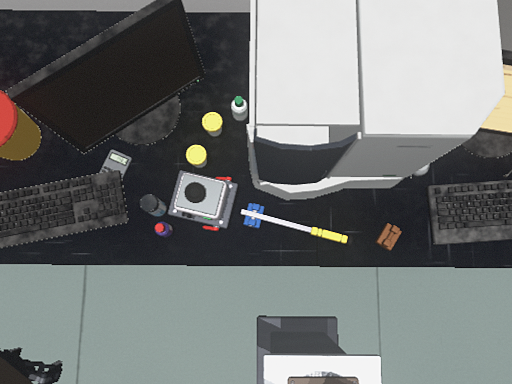

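View pics/scene0.png

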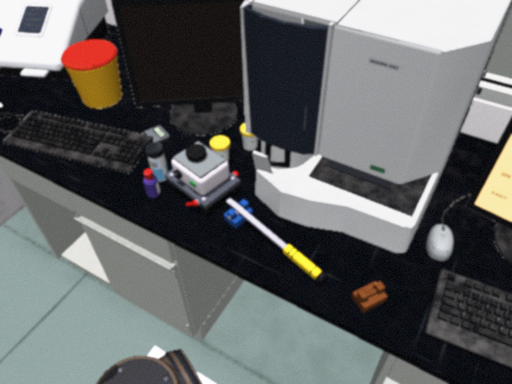

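The top view shows the mixer at (204,198), the blue fulcrum at (253,215) and the bar from (243,211) to the knob at (346,239). Possible mix-ups are the brown fulcrum look-alike at (389,236) and a second yellow-lidded cup at (211,123). I choose the blue fulcrum with the bar lying on it, and check it in a crop.

```bash
python3 - <<'E'
from h import *
crop('pics/top0.png',160,160,360,260,4,'pics/c0.png')
crop('pics/scene0.png',130,130,330,290,4,'pics/c1.png')
E
```

```text
(no output)
```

View pics/c0.png

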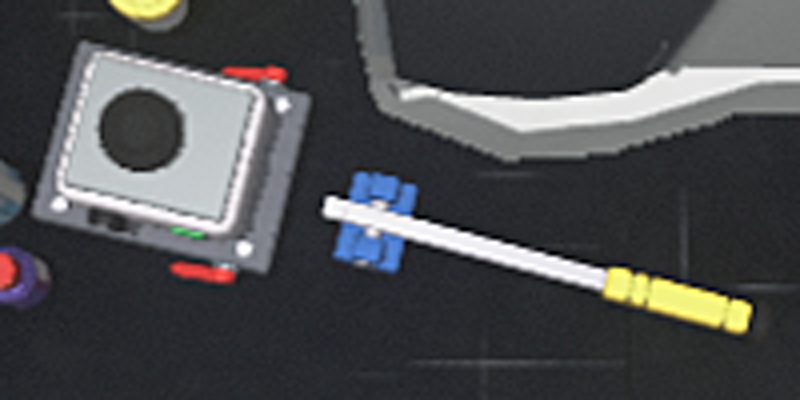

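The crop confirms the blue fulcrum at about (375,222) in the crop. The bar tip is at (326,207), the handle runs (606,284) to (750,317), and the base plate corners are at (82,42), (311,95), (267,272) and (35,215).

```bash
python3 - <<'E'
from h import *
f='pics/top0.npz'
def P(u,v,z): return px2w(f,160+(u+.5)/4-.5,160+(v+.5)/4-.5,z)
cs=[P(*c,.044) for c in [(82,42),(311,95),(267,272),(35,215)]]
for c in cs: print(c)
m=np.mean(cs,0);print('mixer',m)
e=(cs[1]+cs[2])/2;print('edge',e, 'edge dir',cs[1]-cs[2],np.linalg.norm(cs[1]-cs[2]),np.linalg.norm(cs[1]-cs[0]))
tip=P(326,207,.046);gr0=P(606,282,.03);gr1=P(750,316,.02)
print('tip',tip,'h0',gr0,'h1',gr1,'len',np.linalg.norm(tip-gr1),np.linalg.norm(tip-gr0))
d=gr1-tip;print('bar az (toward tip)',np.degrees(np.arctan2(-d[1],-d[0])))
d=m-e;print('mixer y az',np.degrees(np.arctan2(d[1],d[0])),'x az',np.degrees(np.arctan2(*(cs[1]-cs[2])[[1,0]])),np.degrees(np.arctan2(*(cs[0]-cs[3])[[1,0]])))
for q in [(357,173),(415,184),(399,272),(335,260)]: print('ful',P(*q,.044))
print('ful',np.mean([P(*q,.04) for q in [(357,173),(415,184),(399,272),(335,260)]],0))
s=ctrl.get_state();print(Rn.from_quat(s['tcp_rot']).as_matrix())
E
```

```text
[0.65460376 0.39589063 0.044     ]
[0.61801055 0.23430323 0.044     ]
[0.49348681 0.2626444  0.044     ]
[0.5317386  0.42371872 0.044     ]
mixer [0.57445993 0.32913925 0.044     ]
edge [0.55574868 0.24847382 0.044     ] edge dir [ 0.12452374 -0.02834116  0.        ] 0.12770819588985438 0.16567905573256853
tip [0.53868629 0.22260034 0.046     ] h0 [0.48963365 0.02716813 0.03      ] h1 [ 0.4673938 -0.0750891  0.02     ] len 0.3072094159669275 0.202128453613091
bar az (toward tip) 76.53210931659714
mixer y az 76.94055934845935 x az -12.821903451184253 -12.761775650007637
ful [0.56297806 0.20146134 0.044     ]
ful [0.5555779  0.16107261 0.044     ]
ful [0.49419206 0.1717553  0.044     ]
ful [0.50214347 0.21595023 0.044     ]
ful [0.52922057 0.18758754 0.04      ]
[[-9.59723853e-01  2.80943607e-01 -9.02826996e-04]
 [ 2.80944882e-01  9.59721890e-01 -1.96650462e-03]
 [ 3.13985930e-04 -2.14094602e-03 -9.99997659e-01]]
```

View pics/c1.png

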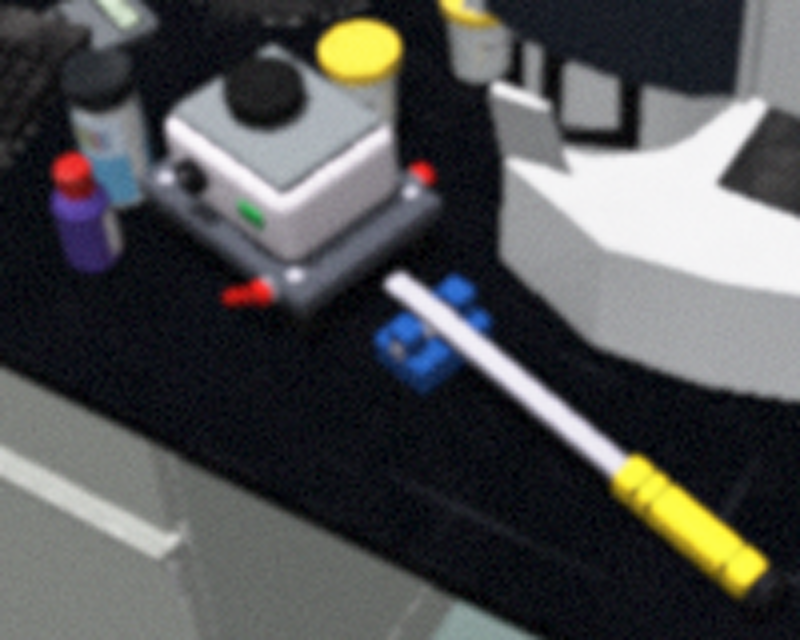

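```bash
cat >> h.py <<'E'
# grip pose: bar heading az (deg), slope s (rad, + = tip lower), tool z normal to the bar, y across it
def toolR(az,s):
    a=np.radians(az); d=np.array([np.cos(a)*np.cos(s),np.sin(a)*np.cos(s),-np.sin(s)])
    y=np.array([np.sin(a),-np.cos(a),0]); return np.c_[np.cross(y,np.cross(d,y)*0+np.cross(d,y)*1),y,np.cross(d,y)] if 0 else _o(d,y)
def _o(d,y):
    z=np.cross(d,y); z=z if z[2]<0 else -z
    return np.c_[np.cross(y,z),y,z]
def rows(p0,R0,p1,R1,n):
    w=Rn.from_matrix(R0.T@R1).as_rotvec()/n; R=R0; out=[]
    for i in range(n):
        out.append((np.round(w,3).tolist(),np.round(R.T@((p1-p0)/n),4).tolist())); R=R@Rn.from_rotvec(w).as_matrix()
    return out
def cur():
    s=ctrl.get_state(); return s['eef_pos'],Rn.from_quat(s['tcp_rot']).as_matrix(),s
E
sed -i '/^def toolR/,/^def _o/{s/y=np.array(\[np.sin(a),-np.cos(a),0\]); return.*/y=np.array([np.sin(a),-np.cos(a),0]); return _o(d,y)/}' h.py
python3 - <<'E'
from h import *
p,R,s=cur(); T=toolR(76.5,0)
print(T)
tot=Rn.from_matrix(R.T@T).as_rotvec();print(tot)
Rm=R@Rn.from_rotvec(tot*.5).as_matrix()
v=np.array([.43,.33,.26]);g=np.array([.477,-.034,.12])
for r in rows(p,R,v,Rm,6)+rows(v,Rm,g,T,7): print(r)
E
```

```text
[[ 0.23344536  0.97236992  0.        ]
 [ 0.97236992 -0.23344536 -0.        ]
 [ 0.          0.         -1.        ]]
[-1.94986781e-03  1.37794485e-03  1.52163695e+00]
([-0.0, 0.0, 0.127], [-0.0533, -0.0395, -0.0021])
([-0.0, 0.0, 0.127], [-0.0579, -0.0324, -0.0021])
([-0.0, 0.0, 0.127], [-0.0615, -0.0248, -0.0021])
([-0.0, 0.0, 0.127], [-0.0642, -0.0169, -0.0021])
([-0.0, 0.0, 0.127], [-0.0658, -0.0086, -0.0021])
([-0.0, 0.0, 0.127], [-0.0664, -0.0002, -0.0021])
([-0.0, 0.0, 0.109], [-0.0484, -0.0202, 0.02])
([-0.0, 0.0, 0.109], [-0.0503, -0.0149, 0.02])
([-0.0, 0.0, 0.109], [-0.0516, -0.0093, 0.02])
([-0.0, 0.0, 0.109], [-0.0523, -0.0037, 0.02])
([-0.0, 0.0, 0.109], [-0.0524, 0.002, 0.02])
([-0.0, 0.0, 0.109], [-0.0519, 0.0077, 0.02])
([-0.0, 0.0, 0.109], [-0.0507, 0.0132, 0.02])
```

Call:
drive_tool:
  moves:
    - [[0,0,0.12],[-0.048,-0.036,-0.002],0.0854]
    - [[0,0,0.12],[-0.052,-0.029,-0.002],0.0854]
    - [[0,0,0.12],[-0.055,-0.022,-0.002],0.0854]
    - [[0,0,0.12],[-0.058,-0.015,-0.002],0.0854]
    - [[0,0,0.12],[-0.059,-0.008,-0.002],0.0854]

```text
time: 0.72
eef_pos: [0.3736, 0.4108, 0.2579]
tcp_rot: [0.43, 0.903, -0.0, -0.0]
contact_force: [0.5, 0.9, -0.7]
opening: 1.0
finger_force: 0.0
```

```bash
python3 - <<'E'
from h import *
p,R,s=cur(); T=toolR(76.5,0);print(p)
g=np.array([.477,-.034,.12])
for r in rows(p,R,g,T,8): print(r)
E
```

```text
[0.3735624  0.41078498 0.25792631]
([-0.0, 0.0, 0.115], [-0.0513, -0.025, 0.0173])
([-0.0, 0.0, 0.115], [-0.0538, -0.019, 0.0173])
([-0.0, 0.0, 0.115], [-0.0557, -0.0127, 0.0173])
([-0.0, 0.0, 0.115], [-0.0567, -0.0062, 0.0172])
([-0.0, 0.0, 0.115], [-0.0571, 0.0003, 0.0172])
([-0.0, 0.0, 0.115], [-0.0567, 0.0068, 0.0172])
([-0.0, 0.0, 0.115], [-0.0555, 0.0133, 0.0172])
([-0.0, 0.0, 0.115], [-0.0536, 0.0195, 0.0172])
```

Call:
drive_tool:
  moves:
    - [[0,0,0.115],[-0.051,-0.025,0.005],0.0854]
    - [[0,0,0.115],[-0.054,-0.019,0.01],0.0854]
    - [[0,0,0.115],[-0.056,-0.013,0.02],0.0854]
    - [[0,0,0.115],[-0.057,-0.006,0.02],0.0854]
    - [[0,0,0.115],[-0.057,0,0.02],0.0854]

```text
time: 1.35
eef_pos: [0.4381, 0.1325, 0.1826]
tcp_rot: [0.668, 0.744, 0.0, 0.0]
contact_force: [0.7, 0.3, -0.8]
opening: 1.002
finger_force: 0.0
```

Call:
drive_tool:
  moves:
    - [[0,0,0.115],[-0.057,0.007,0.02],0.0854]
    - [[0,0,0.115],[-0.055,0.013,0.02],0.0854]
    - [[0,0,0.1],[-0.045,0.016,0.02],0.0854]
    - [[0,0,0],[0,0,0],0.0854]

```text
time: 1.85
eef_pos: [0.4739, -0.0256, 0.1215]
tcp_rot: [0.782, 0.624, -0.001, -0.001]
contact_force: [-0.8, -0.1, 0.6]
opening: 0.999
finger_force: 0.0
```

```bash
python3 - <<'E'
from h import *
p,R,s=cur(); T=toolR(76.5,0);print(p,s['contact_force'],s['qpos'])
shot('wrist','pics/w0.png')
g=np.array([.477,-.034,.024])
for r in rows(p,R,g,T,4): print(r)
E
```

```text
[ 0.47394585 -0.02558783  0.12146635] [-0.84915935 -0.10432348  0.56910106] [-2.68028876e-01 -8.89283582e-03  2.15657648e+00 -3.00040626e-04
  9.97671775e-01 -4.37699122e-02]
([-0.001, 0.0, 0.003], [-0.0019, 0.0013, 0.0244])
([-0.001, 0.0, 0.003], [-0.0019, 0.0013, 0.0244])
([-0.001, 0.0, 0.003], [-0.0019, 0.0013, 0.0244])
([-0.001, 0.0, 0.003], [-0.0019, 0.0013, 0.0244])
```

View pics/w0.png

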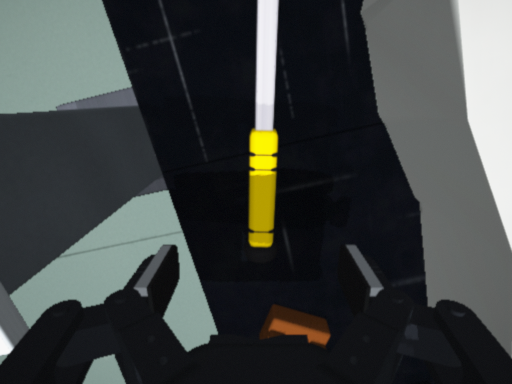

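The wrist view shows the bar nearly in line with the tool, handle from (263,130) to (261,246), centred between the pads.

```bash
python3 - <<'E'
from h import *
f='pics/w0.npz'
for u,v,z in [(261,241,.03),(263.5,133,.038),(267,2,.05)]: print(px2w(f,u,v,z))
p,R,s=cur()
a=px2w(f,261,241,.026);b=px2w(f,267,2,.045);d=b-a;print(np.degrees(np.arctan2(d[1],d[0])), R.T@(a-p),R.T@(b-p))
E
```

```text
[ 0.46765849 -0.06213215  0.03      ]
[0.49025244 0.02990879 0.038     ]
[0.50965821 0.108107   0.05      ]
76.13369220780791 [-0.04066297  0.00233785  0.09620916] [0.13824775 0.00591933 0.07727524]
```

Call:
drive_tool:
  moves:
    - [[0,0,0.005],[-0.002,0.001,0.03],0.06]
    - [[0,0,0.005],[-0.002,0.001,0.03],0.06]
    - [[0,0,0],[-0.002,0.001,0.025],0.06]
    - [[0,0,0],[0,0,0.011],0.05]
    - [[0,0,0],[0,0,0],0.04]
  grip_force: 60

```text
time: 2.52
eef_pos: [0.4761, -0.0288, 0.0272]
tcp_rot: [0.783, 0.622, -0.0, -0.0]
contact_force: [-0.0, -0.2, 0.4]
opening: 0.465
finger_force: 0.0
```

Call:
drive_tool:
  moves:
    - [[0,0,0],[0,0,0],0.01]
    - [[0,0,0],[0,0,0],0.01]
    - [[0,0,0],[0,0,0],0.01]
    - [[0,0,0],[0,0,0],0.01]
  grip_force: 60

```text
time: 3.02
eef_pos: [0.4777, -0.0298, 0.0286]
tcp_rot: [0.783, 0.622, 0.001, 0.001]
contact_force: [1.2, 2.8, 5.6]
opening: 0.243
finger_force: 61.3
```

```bash
python3 - <<'E'
from h import *
p,R,s=cur();print(p,s['contact_force'],s['finger_force'],s['opening'],R)
shot('top','pics/top1.png');shot('scene','pics/scene1.png')
crop('pics/top1.png',190,170,350,250,5,'pics/c2.png')
E
```

```text
[ 0.47770936 -0.02979094  0.02858019] [1.23518256 2.77528037 5.61988803] 61.295578479766846 0.2431768322937638 [[ 2.27227268e-01  9.73837363e-01  2.92541276e-03]
 [ 9.73841615e-01 -2.27227833e-01 -1.42315244e-04]
 [ 5.26143301e-04  2.88122659e-03 -9.99995711e-01]]
```

View pics/c2.png

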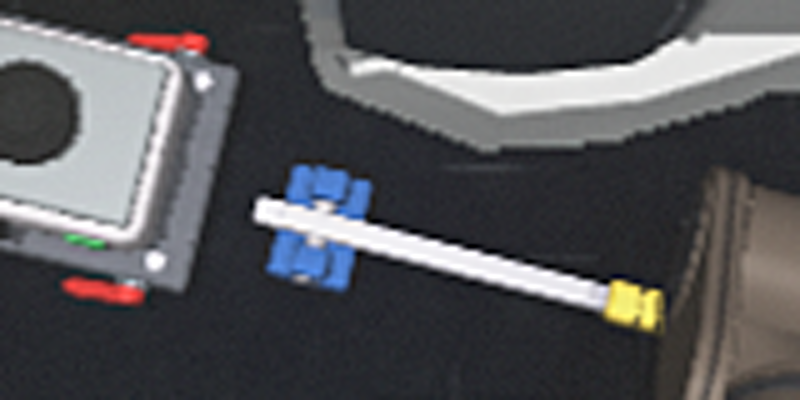

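Gripped: the tip is unchanged at about (256,210) in the crop, and the mixer and fulcrum are undisturbed. Now I plan the tilt about the ridge.

```bash
cat >> h.py <<'E'
RIDGE=np.array([.529-.0008,.1875-.0002]); AZ=76.6; H=.008; L=.260; T0=.082
def pose(th,a,c=0.001,H_=None):
    h=H if H_ is None else H_
    u=np.array([np.cos(th),-np.sin(th)]);n=np.array([np.sin(th),np.cos(th)])
    f=np.array([0,.028])+(.011+c)*n; t=f+(a-L)*u+h*n
    az=np.radians(AZ); d=np.array([np.cos(az),np.sin(az)])
    return np.r_[RIDGE+t[0]*d,t[1]],toolR(AZ,th+T0)
def bar_now():   # a, theta, clearance from the measured tool pose
    p,R,s=cur(); az=np.radians(AZ); d=np.array([np.cos(az),np.sin(az)])
    th=-np.arcsin(R[2,0])-T0; u=np.array([np.cos(th),-np.sin(th)]);n=np.array([np.sin(th),np.cos(th)])
    q=np.array([(p[:2]-RIDGE)@d,p[2]])-np.array([0,.028])
    tip=np.array([0,.028])+q+L*u-H*n
    return dict(th=round(th,3),a=round(q@u+L,4),c=round(q@n-H-.011,4),lat=round((p[:2]-RIDGE)@np.array([d[1],-d[0]]),4),tip_s=round(tip[0],4),tip_z=round(tip[1],4),F=np.round(s['contact_force'],1),M=np.round(s['wrist_torque'],2),t=s['time'],op=s['opening'])
E
python3 - <<'E'
from h import *
print(bar_now())
p,R,s=cur();p=p.copy()
for th in np.linspace(0,.33,5):
    g,T=pose(th,.036,.001); print(g,rows(p,R,g,T,1)); p,R=g,T
E
```

```text
{'th': np.float64(-0.083), 'a': np.float64(0.0379), 'c': np.float64(-0.0), 'lat': np.float64(0.0012), 'tip_s': np.float64(0.0369), 'tip_z': np.float64(0.0421), 'F': array([0.4, 2.7, 6. ]), 'M': array([ 0.4 , -0.11,  0.01]), 't': 3.125, 'op': 0.24154019022633502}
[ 0.47628847 -0.0306018   0.048     ] [([0.003, -0.083, 0.005], [-0.0011, -0.0012, -0.0194])]
[ 0.47684698 -0.02825741  0.06639102] [([-0.0, -0.082, -0.0], [0.0009, -0.0, -0.0185])]
[ 0.47775482 -0.02444672  0.08452089] [([0.0, -0.082, 0.0], [0.0009, -0.0, -0.0185])]
[ 0.4790058  -0.01919564  0.10226628] [([0.0, -0.082, 0.0], [0.0009, 0.0, -0.0185])]
[ 0.48059142 -0.0125399   0.11950649] [([0.0, -0.083, 0.0], [0.0009, -0.0, -0.0185])]
```

Call:
drive_tool:
  moves:
    - [[0,0,0],[0,0,-0.003],0.005]
    - [[0,-0.04,0],[0,0,-0.0105],0.005]
    - [[0,-0.04,0],[0,0,-0.0095],0.005]
    - [[0,0,0],[0,0,0],0.005]
  grip_force: 100

```text
time: 3.62
eef_pos: [0.4756, -0.029, 0.0496]
tcp_rot: [0.782, 0.622, -0.032, 0.024]
contact_force: [-0.2, -0.3, -5.0]
opening: 0.231
finger_force: 97.9
```

```bash
python3 - <<'E'
from h import *
print(bar_now())
p,R,s=cur();p=p.copy()
for th in np.linspace(.082,.33,4):
    g,T=pose(th,.036,.001); print(g,rows(p,R,g,T,1)); p,R=g,T
E
```

```text
{'th': np.float64(-0.002), 'a': np.float64(0.0374), 'c': np.float64(0.003), 'lat': np.float64(-0.0011), 'tip_s': np.float64(0.0374), 'tip_z': np.float64(0.0421), 'F': array([-0.2, -0.3, -5. ]), 'M': array([-0.07,  0.01,  0.01]), 't': 3.625, 'op': 0.23075560136676512}
[ 0.47684254 -0.02827606  0.06628022] [([-0.001, -0.084, 0.006], [-0.0003, 0.001, -0.0167])]
[ 0.47775045 -0.02446503  0.08444833] [([-0.0, -0.083, 0.0], [0.0009, -0.0, -0.0186])]
[ 0.47900293 -0.01920768  0.1022309 ] [([0.0, -0.083, -0.0], [0.0009, 0.0, -0.0186])]
[ 0.48059142 -0.0125399   0.11950649] [([-0.0, -0.083, 0.0], [0.0009, -0.0, -0.0186])]
```

Call:
drive_tool:
  moves:
    - [[0,-0.084,0.003],[0,0.001,-0.017],0.005]
    - [[0,-0.083,0],[0.001,0,-0.0186],0.005]
    - [[0,-0.083,0],[0.001,0,-0.0186],0.005]
    - [[0,-0.083,0],[0.001,0,-0.0186],0.005]
    - [[0,0,0],[0,0,0],0.005]

```text
time: 4.25
eef_pos: [0.4817, -0.0113, 0.1201]
tcp_rot: [0.767, 0.608, -0.16, 0.127]
contact_force: [0.5, -0.1, -4.2]
opening: 0.231
finger_force: 98.2
```

```bash
python3 - <<'E'
from h import *
print(bar_now())
shot('top','pics/top2.png');shot('scene','pics/scene2.png')
crop('pics/scene2.png',165,140,325,260,5,'pics/c3.png')
E
```

```text
{'th': np.float64(0.329), 'a': np.float64(0.0372), 'c': np.float64(0.0022), 'lat': np.float64(0.0008), 'tip_s': np.float64(0.0395), 'tip_z': np.float64(0.0285), 'F': array([ 0.5, -0.1, -4.2]), 'M': array([ 0.42, -0.09,  0.02]), 't': 4.25, 'op': 0.23056119301334327}
```

View pics/c3.png

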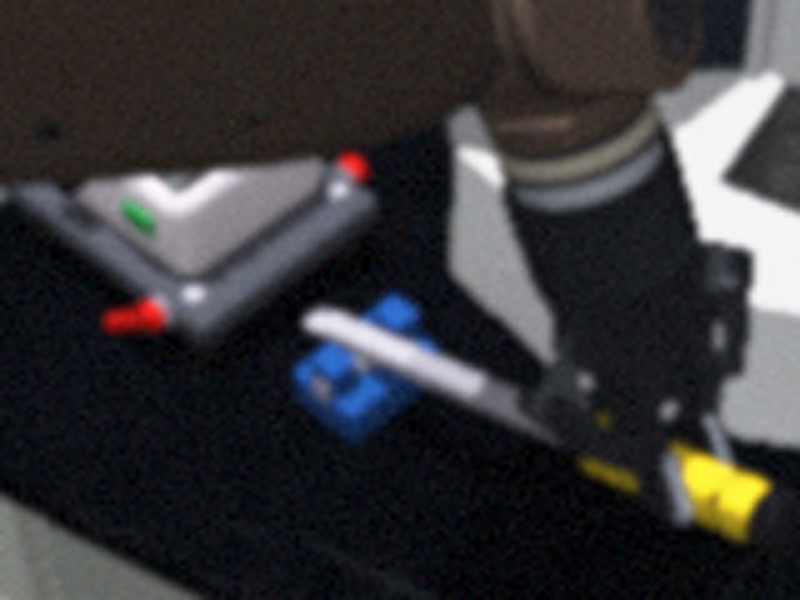

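The scene view shows the bar pitched over the fulcrum, tip end face at about (308,322) in the crop, i.e. (226.6,204.4). I compare that with the model.

```bash
python3 - <<'E'
from h import *
az=np.radians(AZ); d=np.array([np.cos(az),np.sin(az)]);l=np.array([d[1],-d[0]])
f='pics/scene2.npz'
for s in(.0345,.0395): 
  for z in(.0235,.0285,.0335): print(s,z,w2px(f,np.r_[RIDGE+s*d+.0008*l,z]))
print('ridge top',w2px(f,np.r_[RIDGE,.034]))
# base plate near corner & right corner (top -y corners z .044)
for c in[(0.618,.2343,.044),(.4935,.2626,.044)]: print('corner',(w2px(f,c)-[165,140])*5)
# top-view check of the tip
print(w2px('pics/top2.npz',np.r_[RIDGE+.0395*d,.0285]))
crop('pics/top2.png',220,180,270,230,12,'pics/c4.png')
E
```

```text
0.0345 0.0235 [229.51803968 205.70630787]
0.0345 0.0285 [229.40903636 204.44487453]
0.0345 0.0335 [229.29934315 203.17545754]
0.0395 0.0235 [228.20169175 204.72164547]
0.0395 0.0285 [228.08876752 203.45969359]
0.0395 0.0335 [227.97513006 202.18977119]
ridge top [238.35622158 210.13411388]
corner [380.763649   196.17990722]
corner [205.51068475 326.79006424]
[240.23073558 212.66260303]
```

View pics/c4.png

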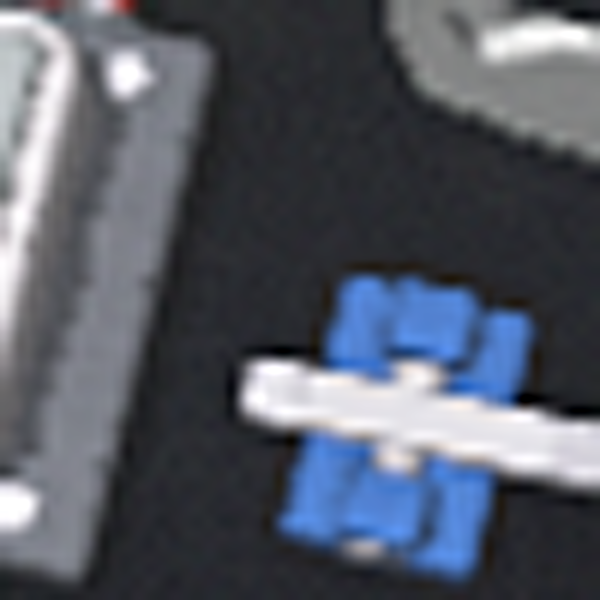

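The top view puts the tip at (240.2,212.7), exactly as the model predicts. Now I push in along the slope.

Call:
drive_tool:
  moves:
    - [[0,0,0],[0.01,0,0.0002],0.005]
    - [[0,0,0],[0.01,0,-0.0008],0.005]
    - [[0,0,0],[0.01,0,-0.0008],0.005]
    - [[0,0,0],[0,0,0],0.005]

```text
time: 4.85
eef_pos: [0.4882, 0.0161, 0.1092]
tcp_rot: [0.767, 0.608, -0.16, 0.127]
contact_force: [-0.1, 2.0, -2.4]
opening: 0.233
finger_force: 98.4
```

```bash
python3 - <<'E'
from h import *
print(bar_now())
E
```

```text
{'th': np.float64(0.33), 'a': np.float64(0.0674), 'c': np.float64(0.0009), 'lat': np.float64(0.0007), 'tip_s': np.float64(0.0676), 'tip_z': np.float64(0.0174), 'F': array([-0.1,  2. , -2.4]), 'M': array([ 0.69, -0.22, -0.01]), 't': 4.85, 'op': 0.23302366235160907}
```

Call:
drive_tool:
  moves:
    - [[0,0,0],[0.008,0,-0.0008],0.005]
    - [[0,0,0],[0.008,0,-0.0007],0.005]
    - [[0,0,0],[0.008,0,-0.0007],0.005]
    - [[0,0,0],[0,0,0],0.005]

```text
time: 5.35
eef_pos: [0.4934, 0.0382, 0.1018]
tcp_rot: [0.767, 0.608, -0.16, 0.127]
contact_force: [0.7, 1.5, -3.2]
opening: 0.23
finger_force: 98.4
```

```bash
python3 - <<'E'
from h import *
print(bar_now())
shot('top','pics/top3.png');shot('scene','pics/scene3.png')
a=cv2.imread('pics/top3.png')[170:240,190:270];b=cv2.imread('pics/scene3.png')[150:220,180:260]
cv2.imwrite('pics/c5.png',cv2.resize(np.hstack([a,b]),None,fx=5,fy=5,interpolation=cv2.INTER_CUBIC))
E
```

```text
{'th': np.float64(0.33), 'a': np.float64(0.0913), 'c': np.float64(0.0012), 'lat': np.float64(0.0007), 'tip_s': np.float64(0.0903), 'tip_z': np.float64(0.01), 'F': array([ 0.7,  1.5, -3.2]), 'M': array([ 0.68, -0.15,  0.05]), 't': 5.35, 'op': 0.23043091425726378}
```

View pics/c5.png

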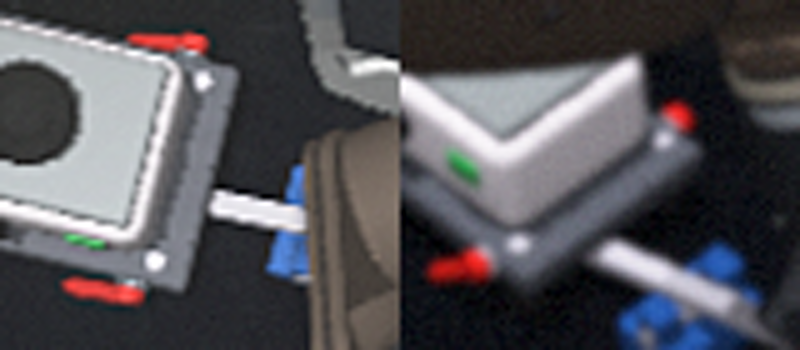

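The tip has gone under the edge, entering at about (212,197) in the left crop. The mixer and fulcrum are unmoved. Now I plan the levering.

```bash
python3 - <<'E'
from h import *
p,R,s=cur();p=p.copy()
for th in np.linspace(.27,-.10,8):
    g,T=pose(th,.093,.0008); print(round(th,3),g[2],rows(p,R,g,T,1)); p,R=g,T
E
```

```text
0.27 0.09162681367507944 [([0.001, 0.06, 0.002], [0.0022, -0.0007, 0.0103])]
0.217 0.08331359261153466 [([0.0, 0.053, -0.0], [-0.0001, 0.0, 0.0089])]
0.164 0.07484586812032337 [([-0.0, 0.053, 0.0], [-0.0001, -0.0, 0.0089])]
0.111 0.06624729247924308 [([-0.0, 0.053, 0.0], [-0.0001, 0.0, 0.0089])]
0.059 0.05754188346307346 [([-0.0, 0.053, 0.0], [-0.0001, -0.0, 0.0089])]
0.006 0.04875395725647606 [([-0.0, 0.053, -0.0], [-0.0001, 0.0, 0.0089])]
-0.047 0.039908060533367665 [([-0.0, 0.053, 0.0], [-0.0001, 0.0, 0.0089])]
-0.1 0.031028901892484608 [([-0.0, 0.053, 0.0], [-0.0001, -0.0, 0.0089])]
```

Call:
drive_tool:
  moves:
    - [[0,0.06,0],[0.0022,0,0.0103],0.005]
    - [[0,0.053,0],[0,0,0.0089],0.005]
    - [[0,0.053,0],[0,0,0.0089],0.005]
    - [[0,0.053,0],[0,0,0.0089],0.005]
    - [[0,0,0],[0,0,0],0.005]

```text
time: 6.08
eef_pos: [0.4909, 0.0278, 0.0663]
tcp_rot: [0.781, 0.617, -0.075, 0.06]
contact_force: [0.3, 0.8, -2.0]
opening: 0.231
finger_force: 98.4
```

```bash
python3 - <<'E'
from h import *
print(bar_now())
E
```

```text
{'th': np.float64(0.11), 'a': np.float64(0.093), 'c': np.float64(0.0011), 'lat': np.float64(0.0007), 'tip_s': np.float64(0.0937), 'tip_z': np.float64(0.0297), 'F': array([ 0.3,  0.8, -2. ]), 'M': array([ 0.28, -0.13, -0.04]), 't': 6.075, 'op': 0.23060688702693324}
```

```bash
python3 - <<'E'
from h import *
shot('top','pics/top4.png');shot('scene','pics/scene4.png')
a=cv2.imread('pics/top4.png')[170:240,190:270];b=cv2.imread('pics/scene4.png')[150:220,180:260]
cv2.imwrite('pics/c6.png',cv2.resize(np.hstack([a,b]),None,fx=5,fy=5,interpolation=cv2.INTER_CUBIC))
E
```

```text
(no output)
```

View pics/c6.png

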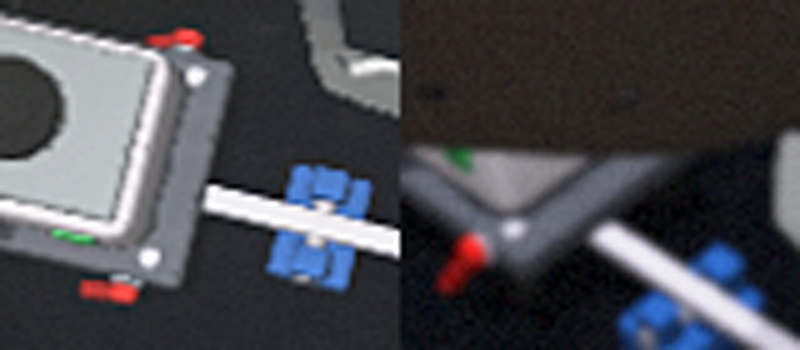

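It works: the edge is rising and the red legs are swinging out (left crop (110,290), right crop (462,260)). I continue pressing.

Call:
drive_tool:
  moves:
    - [[0,0.053,0],[0,0,0.0089],0.005]
    - [[0,0.053,0],[0,0,0.0089],0.005]
    - [[0,0.053,0],[0,0,0.0089],0.005]
    - [[0,0,0],[0,0,0],0.005]

```text
time: 6.68
eef_pos: [0.491, 0.0244, 0.041]
tcp_rot: [0.784, 0.621, -0.013, 0.011]
contact_force: [0.3, 7.4, 3.8]
opening: 0.231
finger_force: 99.2
```

```bash
python3 - <<'E'
from h import *
print(bar_now())
E
```

```text
{'th': np.float64(-0.048), 'a': np.float64(0.0937), 'c': np.float64(0.0021), 'lat': np.float64(0.0016), 'tip_s': np.float64(0.093), 'tip_z': np.float64(0.0457), 'F': array([0.3, 7.4, 3.8]), 'M': array([0.63, 0.04, 0.28]), 't': 6.675, 'op': 0.23098927637784258}
```

Call:
drive_tool:
  moves:
    - [[0,0.03,0],[0,0,0.006],0.005]
    - [[0,0.025,0],[0,0,0.005],0.005]
    - [[0,0,0],[0,0,0.002],0.005]
    - [[0,0,0],[0,0,0],0.005]

```text
time: 7.18
eef_pos: [0.4917, 0.0243, 0.0298]
tcp_rot: [0.783, 0.621, 0.009, -0.006]
contact_force: [-2.9, 6.9, 12.2]
opening: 0.235
finger_force: 100.5
```

```bash
python3 - <<'E'
from h import *
print(bar_now())
for k,(n,o) in enumerate([('top','pics/top5.png'),('scene','pics/scene5.png')]):
    i=shot(n,o)['image']; hsv=cv2.cvtColor(i,cv2.COLOR_RGB2HSV); m=(((hsv[...,0]<6)|(hsv[...,0]>174))&(hsv[...,1]>180)&(hsv[...,2]>100)).astype('uint8')
    for src in ('0','4','5'):
        i=cv2.cvtColor(cv2.imread(o.replace('5',src)),cv2.COLOR_BGR2HSV);m=(((i[...,0]<6)|(i[...,0]>174))&(i[...,1]>170)&(i[...,2]>100)).astype('uint8')
        _,_,st,c=cv2.connectedComponentsWithStats(m)
        print(n,src,[(s.tolist(),np.round(q,1).tolist()) for s,q in zip(st[1:],c[1:]) if 5<s[4]<200])
E
```

```text
{'th': np.float64(-0.103), 'a': np.float64(0.094), 'c': np.float64(-0.0001), 'lat': np.float64(0.0022), 'tip_s': np.float64(0.0924), 'tip_z': np.float64(0.0485), 'F': array([-2.9,  6.9, 12.2]), 'M': array([0.97, 0.55, 0.36]), 't': 7.175, 'op': 0.23452189044517444}
top 0 [([216, 177, 15, 3, 36], [223.6, 177.8]), ([156, 224, 8, 6, 12], [160.4, 225.5]), ([203, 226, 16, 5, 40], [209.8, 227.6])]
top 4 [([220, 176, 10, 3, 23], [224.8, 177.2]), ([157, 224, 7, 4, 10], [160.6, 224.9]), ([207, 226, 11, 4, 28], [211.7, 227.8])]
top 5 [([223, 174, 9, 6, 17], [226.6, 176.2]), ([157, 224, 7, 6, 11], [160.8, 225.5]), ([210, 226, 6, 4, 15], [212.5, 227.3])]
scene 0 [([143, 168, 9, 11, 76], [147.3, 172.9]), ([233, 170, 6, 6, 18], [235.9, 172.3]), ([186, 200, 11, 6, 49], [191.4, 203.1])]
scene 4 [([188, 198, 9, 10, 43], [192.0, 202.1])]
scene 5 [([190, 193, 10, 20, 81], [194.8, 202.4])]
```

Call:
drive_tool:
  moves:
    - [[0,0.007,0],[0,0,0.002],0.005]
    - [[0,0,0],[0,0,0],0.005]
    - [[0,0,0],[0,0,0],0.005]

```text
time: 7.65
eef_pos: [0.4918, 0.0242, 0.0296]
tcp_rot: [0.783, 0.622, 0.011, -0.008]
contact_force: [-8.0, 5.5, 25.2]
opening: 0.233
finger_force: 102.2
```

```bash
python3 - <<'E'
from h import *
print(bar_now())
o='pics/scene6.png';shot('scene',o)
i=cv2.imread(o)[185:222,180:212]; h=cv2.cvtColor(i,cv2.COLOR_BGR2HSV);m=((h[...,0]<6)|(h[...,0]>174))&(h[...,1]>170)&(h[...,2]>60)
for r in m[::1]: print(''.join('#' if x else '.' for x in r))
p,R,s=cur();p=p.copy()
for th in [-.07,-.03,.01,.05,.09]:
    g,T=pose(th,.093,.001); print(round(th,3),g[2],rows(p,R,g,T,1)); p,R=g,T
E
```

```text
{'th': np.float64(-0.109), 'a': np.float64(0.0941), 'c': np.float64(0.0007), 'lat': np.float64(0.0024), 'tip_s': np.float64(0.0923), 'tip_z': np.float64(0.0499), 'F': array([-8. ,  5.5, 25.2]), 'M': array([0.9 , 1.51, 0.38]), 't': 7.65, 'op': 0.2327488314393677}
................................
................................
................................
................................
................................
................................
................................
................................
...........##...................
.........#####..................
.........#####..................
..........#####.................
..........#####.................
...........#####................
...........######...............
............#####...............
............######..............
............######..............
.............#####..............
.............######.............
.............######.............
..............######............
..............######............
...............#####............
...............######...........
...............######...........
................#####...........
................#####...........
..................#.............
................................
................................
................................
................................
................................
................................
................................
................................
-0.07 0.03627056449969762 [([0.0, -0.039, 0.005], [-0.0008, -0.0024, -0.0067])]
-0.03 0.04298175214116298 [([0.0, -0.04, 0.0], [0.0004, -0.0, -0.0067])]
0.01 0.04966897217513914 [([-0.0, -0.04, -0.0], [0.0004, 0.0, -0.0067])]
0.05 0.05632152647610261 [([0.0, -0.04, 0.0], [0.0004, 0.0, -0.0067])]
0.09 0.06292877237630773 [([-0.0, -0.04, -0.0], [0.0004, -0.0, -0.0067])]
```

The knob is on the worktop (force jump) and the leg is past upright. I let the mixer down slowly.

Call:
drive_tool:
  moves:
    - [[0,0,0],[0,0,-0.003],0.005]
    - [[0,-0.03,0],[0,-0.001,-0.005],0.005]
    - [[0,-0.03,0],[0,-0.001,-0.005],0.005]
    - [[0,-0.03,0],[0,0,-0.005],0.005]
    - [[0,-0.03,0],[0,0,-0.005],0.005]

```text
time: 8.32
eef_pos: [0.4897, 0.0237, 0.0498]
tcp_rot: [0.783, 0.62, -0.036, 0.031]
contact_force: [1.0, 1.6, 0.1]
opening: 0.234
finger_force: 98.7
```

Call:
drive_tool:
  moves:
    - [[0,-0.03,0],[0,0,-0.005],0.005]
    - [[0,-0.03,0],[0,0,-0.005],0.005]
    - [[0,0,0],[0,0,0],0.005]

```text
time: 8.7
eef_pos: [0.4891, 0.0256, 0.0585]
tcp_rot: [0.782, 0.619, -0.059, 0.048]
contact_force: [1.4, 0.2, -1.1]
opening: 0.233
finger_force: 98.6
```

```bash
python3 - <<'E'
from h import *
print(bar_now())
o='pics/scene7.png';shot('scene',o)
for o in ('pics/scene6.png','pics/scene7.png'):
  i=cv2.imread(o)[185:222,180:212]; h=cv2.cvtColor(i,cv2.COLOR_BGR2HSV);m=((h[...,0]<6)|(h[...,0]>174))&(h[...,1]>170)&(h[...,2]>60)
  _,_,st,c=cv2.connectedComponentsWithStats(m.astype('uint8'));print(st[1:],c[1:])
E
```

```text
{'th': np.float64(0.071), 'a': np.float64(0.0919), 'c': np.float64(-0.0004), 'lat': np.float64(-0.0005), 'tip_s': np.float64(0.0924), 'tip_z': np.float64(0.032), 'F': array([ 1.4,  0.2, -1.1]), 'M': array([ 0.26, -0.37, -0.24]), 't': 8.7, 'op': 0.23291322024823682}
[[  9   8  12  21 107]] [[14.90654206 18.05607477]]
[[11 11 10 20 97]] [[15.72164948 20.5257732 ]]
```

Call:
drive_tool:
  moves:
    - [[0,-0.04,0.004],[0,0.0012,-0.0085],0.005]
    - [[0,-0.04,0],[0,0,-0.007],0.005]
    - [[0,0,0],[0,0,0],0.005]

```text
time: 9.12
eef_pos: [0.4897, 0.0281, 0.0728]
tcp_rot: [0.78, 0.615, -0.091, 0.072]
contact_force: [-0.2, 0.9, -1.2]
opening: 0.228
finger_force: 98.4
```

```bash
python3 - <<'E'
from h import *
print(bar_now())
o='pics/scene8.png';shot('scene',o);shot('top','pics/top8.png')
for o in ('pics/scene7.png','pics/scene8.png'):
  i=cv2.imread(o)[185:222,180:212]; h=cv2.cvtColor(i,cv2.COLOR_BGR2HSV);m=((h[...,0]<6)|(h[...,0]>174))&(h[...,1]>170)&(h[...,2]>60)
  _,_,st,c=cv2.connectedComponentsWithStats(m.astype('uint8'));print(st[1:],c[1:])
E
```

```text
{'th': np.float64(0.151), 'a': np.float64(0.0913), 'c': np.float64(0.0006), 'lat': np.float64(-0.0005), 'tip_s': np.float64(0.092), 'tip_z': np.float64(0.0257), 'F': array([-0.2,  0.9, -1.2]), 'M': array([ 0.33, -0.12,  0.01]), 't': 9.125, 'op': 0.2276697988259245}
[[11 11 10 20 97]] [[15.72164948 20.5257732 ]]
[[11 11 10 20 96]] [[15.77083333 20.625     ]]
```

Leg unchanged, so the mixer stands on its legs. I draw the bar back along its axis.

Call:
drive_tool:
  moves:
    - [[0,0,0],[-0.011,0,0],0.005]
    - [[0,0,0],[-0.012,0,0.001],0.005]
    - [[0,0,0],[-0.012,0,0.001],0.005]
    - [[0,0,0],[-0.012,0,0.001],0.005]
    - [[0,0,0],[-0.011,0,0.001],0.005]

```text
time: 9.85
eef_pos: [0.4764, -0.0289, 0.0827]
tcp_rot: [0.78, 0.615, -0.091, 0.072]
contact_force: [0.3, 1.1, -2.8]
opening: 0.229
finger_force: 98.3
```

```bash
python3 - <<'E'
from h import *
print(bar_now())
p,R,s=cur();p=p.copy()
for th in [.1,.05,.0,-.04,-.078]:
    g,T=pose(th,.034,.001); print(round(th,3),g[2],rows(p,R,g,T,1)); p,R=g,T
E
```

```text
{'th': np.float64(0.151), 'a': np.float64(0.032), 'c': np.float64(0.0016), 'lat': np.float64(-0.0003), 'tip_s': np.float64(0.0335), 'tip_z': np.float64(0.0356), 'F': array([ 0.3,  1.1, -2.8]), 'M': array([ 0.13, -0.03, -0.03]), 't': 9.85, 'op': 0.22903491273502566}
0.1 0.07046243546774368 [([0.0, 0.051, -0.003], [0.0023, 0.0003, 0.012])]
0.05 0.059270297463072635 [([-0.0, 0.05, 0.0], [0.0002, 0.0, 0.0113])]
0.0 0.048 [([0.0, 0.05, 0.0], [0.0002, -0.0, 0.0113])]
-0.04 0.038946412607040244 [([0.0, 0.04, -0.0], [0.0001, -0.0, 0.0091])]
-0.078 0.03032906019490101 [([-0.0, 0.038, -0.0], [0.0001, 0.0, 0.0086])]
```

Lower the handle to the worktop and release.

Call:
drive_tool:
  moves:
    - [[0,0.051,0],[0,0,0.012],0.005]
    - [[0,0.05,0],[0,0,0.0113],0.005]
    - [[0,0.05,0],[0,0,0.0113],0.005]
    - [[0,0.04,0],[0,0,0.0091],0.005]
    - [[0,0.038,0],[0,0,0.008],0.005]

```text
time: 10.48
eef_pos: [0.4747, -0.0358, 0.0312]
tcp_rot: [0.785, 0.619, -0.001, 0.001]
contact_force: [-0.3, -0.1, -4.2]
opening: 0.239
finger_force: 98.1
```

Call:
drive_tool:
  moves:
    - [[0,0,0],[0,0,0],0.005]
    - [[0,0,0],[0,0,0],0.03]
    - [[0,0,0],[0,0,0],0.045]
    - [[0,0,0],[0,0,0],0.05]
    - [[0,0,0],[0,0,0],0.05]

```text
time: 11.1
eef_pos: [0.4755, -0.035, 0.032]
tcp_rot: [0.785, 0.619, -0.001, 0.002]
contact_force: [-0.4, -0.7, -0.1]
opening: 0.587
finger_force: 0.0
```

Call:
drive_tool:
  moves:
    - [[0,0,0],[0,0,-0.03],0.06]
    - [[0,0,0],[0,0,-0.04],0.06]
    - [[0,0,0],[0,0,-0.05],0.06]
    - [[0,0,0],[0,0,-0.05],0.06]
    - [[0,0,0],[0,0,0],0.06]

```text
time: 11.72
eef_pos: [0.478, -0.0351, 0.207]
tcp_rot: [0.785, 0.619, 0.002, 0.006]
contact_force: [0.3, 0.3, -0.7]
opening: 0.701
finger_force: 0.0
```

```bash
python3 - <<'E'
from h import *
p,R,s=cur();print(p,s['contact_force'],s['time'])
shot('scene','pics/scene9.png');shot('top','pics/top9.png')
# masks: yellow handle & red leg & white bar tip (top)
for o in('pics/top0.png','pics/top9.png'):
  i=cv2.imread(o);h=cv2.cvtColor(i,cv2.COLOR_BGR2HSV)
  y=((abs(h[...,0].astype(int)-28)<6)&(h[...,1]>150)&(h[...,2]>120)).astype('uint8')
  _,_,st,c=cv2.connectedComponentsWithStats(y);print(o,'yellow',[(a.tolist(),np.round(b,1).tolist()) for a,b in zip(st[1:],c[1:]) if a[4]>20])
  b=((abs(h[...,0].astype(int)-110)<8)&(h[...,1]>120)&(h[...,2]>100)).astype('uint8')
  _,_,st,c=cv2.connectedComponentsWithStats(b);print('blue',[(a.tolist(),np.round(b,1).tolist()) for a,b in zip(st[1:],c[1:]) if a[4]>10])
  print(i[212,236:262].mean(1).astype(int), i[211,225:250].mean(1).astype(int))
for o in('pics/scene8.png','pics/scene9.png'):
  i=cv2.imread(o)[185:222,180:212]; h=cv2.cvtColor(i,cv2.COLOR_BGR2HSV);m=((h[...,0]<6)|(h[...,0]>174))&(h[...,1]>170)&(h[...,2]>60)
  _,_,st,c=cv2.connectedComponentsWithStats(m.astype('uint8'));print(st[1:],c[1:])
E
```

```text
[ 0.47798328 -0.03506509  0.20698776] [ 0.25152662  0.34383867 -0.68484617] 11.725
pics/top0.png yellow []
blue [([247, 203, 17, 11, 119], [255.4, 207.5]), ([243, 216, 18, 12, 132], [251.7, 221.6])]
[ 43  44  40  33 101 240 255 246 244 236 229 241 243 243 243 239 235 237
 227 203 144 114 127 130 134 137] [132 129 129 133 130 108  57  36  40  44  42  45  44  42  35  26 205 255
 244 243 246 244 239 241 239]
pics/top9.png yellow []
blue [([247, 203, 17, 11, 119], [255.4, 207.5]), ([243, 216, 18, 12, 132], [251.7, 221.6])]
[ 42  43  45  42  39  36  21 205 255 245 242 243 231 227 243 235 236 238
 230 194 124 111 125 131 133 139] [123 125 125 124  99  46  36  40  38  40  43  42  44  42  44  43  40  21
 173 253 252 244 240 236 237]
[[11 11 10 20 96]] [[15.77083333 20.625     ]]
[[11 11 10 20 98]] [[15.69387755 20.52040816]]
```

```bash
python3 -c "
from plant import ctrl
print(ctrl.sign_off())"
```

```text
the job is handed in; nothing more can be done
None
```

I levered the mixer up with the bar and let it down onto its red legs, drew the bar out about 30 mm clear with its handle end on the worktop, and handed in at about 12 s. The final camera check showed the legs still out and the fulcrum unmoved. I did not re-measure the bottle, canister and cup, and sign-off gave no verdict.

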